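Load the test target and set the fine focus

TASK

Load the test-target plate with the blue handle into the shallow nest on top of the sample stage so that it lies flat and level inside the rim, and let go of it. Then turn the black fine-focus knob until its white pointer line points at the red index mark on the white ring, and let go. Leave the plate with the red handle and the standing lens tube where they are.

Things in the scene. Friction and masses are not known exactly. Their poses are not given: they have to be found in the camera images.
- blue_plate: The test-target plate to load: a flat gold-coloured metal plate 100 x 70 x 8 mm (x, y, z), about 0.18 kg, with two dark strips of target squares and an upright blue handle bar on its middle: 60 mm along x, 12 mm wide along y, from 8 to 38 mm above the underside. Origin at the centre of its underside, z up. It starts flat on the table.
- red_plate: A second plate of the same shape and size with a red handle; it stays where it lies. Origin at the centre of its underside.
- lens_tube: A black lens tube standing upright, 50 mm across and 80 mm tall, with a yellow band; it stays where it stands. Origin at the centre of its underside.
- stage: The sample stage, fixed to the table: black and silver, foot 150 mm (x) by 116 mm (y), top 60 mm high. A red motor block and a steel barrel stick out along +x to 132 mm from the middle, a micrometer barrel along -x to 121 mm, both below the top. Origin at the centre of its underside.
- nest (a point): Centre of the nest floor on top of the stage, 60 mm above the table; axes are the stage's. The steel rim round it is 6 mm high and 5 mm thick and encloses 106 mm (x) by 76 mm (y): 3 mm of play on each side of the plate. The plate's x lies along the nest's x, either way round; seated, the plate's origin is at this point.
- focus_knob (a joint): Angle of the fine-focus knob, rad, 0 to 3.6, growing clockwise seen from above. It turns stiffly (0.05 N m) and stays where it is left. At the start it is 1.0 to 2.4 rad short of the mark (turn clockwise), which may take two grasps.
- focus_unit: The fine-focus unit, fixed to the table: beige housing 140 x 140 x 42 mm on a dark 156 mm square foot plate, with a white ring and the black knob on top. Origin at the centre of its underside, below the knob's axis.
- knob_grip (a point): On the knob's upright axis at the height to grip, 79 mm above the table. The knob is a black disc 72 mm across, top at 57 mm, with a black grip bar over it 66 mm long, 16 mm wide, from 57 to 91 mm above the table. Axes turn with the knob: the bar lies along x, the white pointer line runs towards -x, z is up.
- knob_pointer (a point): Where the knob's white pointer line points: 45 mm from the knob's axis along the bar, at the line's end of it, 57 mm above the table. The white line is on the top of one half of the black bar and down its end.
- index_mark (a point): Middle of the red triangular index mark on the white ring round the knob (116 mm across, with black ticks, its top 46 mm above the table), 45 mm from the knob's axis. The ring is fixed, at another angle each time. The knob is set when knob_pointer is right above this point.
Things that resemble listed ones, but are neither listed nor needed, are in the scene too. Leave any orange look-alike of the focus_unit alone. Leave any green look-alike of the blue_plate alone.

How it is judged:
On the way, in this order (a step that is already met when the one before it is completed fails the run):
1. the blue-handled plate lies flat in the nest and is let go (horizontal distance between blue_plate and nest below 0.007 m and z of blue_plate in the frame of nest between -0.003 and 0.0025 m and angle between blue_plate's own z axis and vertical below 0.035 rad and angle between the x axis of blue_plate and the x axis of nest, either way round below 0.12 rad and contact force between the fingers and blue_plate below 0.1 N and linear speed of blue_plate below 0.02 m/s), for 0.3 s.
2. then the knob's white pointer is turned to the red index mark (horizontal distance between knob_pointer and index_mark below 0.0045 m), for 0.2 s.
At the end, for the whole second after the job is handed in: Blue-handled plate released at rest in the nest: centred within 7 mm, underside within 2.5 mm of the floor, level within 2 deg, lengthwise within 7 deg either way. Knob pointer at rest within 4.5 mm (5.7 deg) of the red mark. Red plate and lens tube within 20 mm of their starts, tube upright (all of step 1 and horizontal distance between knob_pointer and index_mark below 0.0045 m and velocity of joint focus_knob between -0.05 and 0.05 rad/s and distance of each of red_plate, lens_tube from where it was at the start of the episode below 0.02 m and angle between lens_tube's own z axis and vertical below 0.2 rad); the robot touches nothing.
It fails at once if the red-handled plate is moved by more than 20 mm (distance of red_plate from where it was at the start of the episode above 0.02 m).
It fails at once if the lens tube is moved by more than 20 mm or tipped (distance of lens_tube from where it was at the start of the episode above 0.02 m or angle between lens_tube's own z axis and vertical above 0.2 rad).
It also fails if it takes over 64 s, if anything falls off the work surface, if the arm or the gripper's body presses on something with over 40 N, if the wrist force passes 120 N, or if a joint passes its speed limit or range.

ROBOT

A 7-joint arm with a two-finger parallel gripper is mounted at the origin on the work surface. World frame = base frame: x ahead of the robot, y to its left, z up, the work surface at z = 0. Lengths are in m, angles in rad, forces in N, time in s.
With the tool pointing down it reaches from about 0.425 to 0.875 m from the base axis. Payload 4.7 kg.
Tool frame: the origin (TCP) lies midway between the tips of the shut fingers; the grasp point (between the pads) lies 19 mm behind it; z points along the fingers, y is the direction in which the jaws open and shut (so a half turn about z gives the same grasp; the last joint's range is limited). The gripper opens to 87 mm and grips with 3 to 60 N. Pads are 19 mm wide; open, the fingers measure 117 mm over their backs; the gripper's body (75 mm by 190 mm) begins 51 mm behind the grasp point.
Start: joints at [-1.256, 0.321, -0.07, 1.45, 0.023, 1.371, -0.057], TCP at [0.193, 0.621, 0.223] pointing down, gripper open.
Joint ranges: [-2.86, 2.86], [-0.3, 2.09], [-1.38, 1.24], [0.06, 2.45], [-1.56, 4.7], [0.09, 2.05], [-2.69, 2.69]. Speed limits (rad/s): [2.57, 2.57, 3.14, 3.14, 3.14, 3.14, 3.14].

INTERFACE

Orientations are given as [roll, pitch, yaw] about the fixed x, y, z axes, in that order (R = Rz(yaw) Ry(pitch) Rx(roll)).
In Python, from plant import env gives the robot as it stands.
- The arm moves only by the shell command python3 -m jog 'ROWS' [OPENING] [FORCE]. ROWS is JSON, a list that holds one entry, the list of rows, each a list of 4 numbers: the shift along the world's x, y, z scaled (see below), then the turn about the world's z scaled (see below). In form: [[[x, y, z, yaw], ...]]. A call has 1 to 10 rows; each row is the pose to reach, as a shift and turn from the pose measured when the call began, turning the shorter way round; what a row does not reach only later rows make up. The controller multiplies each number of a shift by 400 mm and each number of a turn by 2 pi rad. A row lasts 1/8 s, in which the tool goes at most 62.5 mm and 10.7 degrees, less where a joint would pass 70% of its speed; a pose out of reach is approached as far as the arm can. A call with a number of a shift or a turn outside -1 to 1 is refused whole. A call with a gripper value outside its range is refused whole. OPENING is the gripper command: -1 is shut, 1 is fully open, values between are in proportion, set as the call begins (- or left out, the last holds). The fingers move at their own pace and stop on an object; FORCE is the grip in N (left out, the last holds). Time passes only in rows, so rows that repeat a pose let the fingers close. It gives the time, the measured TCP pose, the force and the opening at its end, in the units of the state.
- env.sense(): the state, without advancing time (a new reading comes with each control period).
- env.read_camera(name): name is "scene" or "side" or "wrist"; returns (picture, depth): 480x640x3 uint8, blue, green, red; 480x640 float32, m along the optical axis (not along the pixel's ray), 0 where there is no reading.
- env.camera_info(name): a dict with "intrinsics" (3x3 intrinsics, pixels), "R" (3x3) and "t" (3): a world point X has camera coordinates R X + t. Camera axes: x right, y down, z forward; pixel columns grow to the right and rows downward; lengths in m; the calibration is good to about 2 mm. A picture is of the moment at which its call begins: read the wrist's pose just before it. camera_info takes no time and is no camera call; for the wrist camera it gives the pose at the moment of the call.
- env.job_done(): hands the job in, once; it reports no verdict.
The state is a dict: "time_s": time; "q": joint angles; "joint_velocities": joint speeds; "joint_efforts": joint torques, N m; "tool_pos": TCP position; "tcp_rot": TCP orientation; "wrist_force": force on the tool from outside, world axes, zero at the start; "wrist_torque": the same for the moment, N m; "width": finger opening in m.
Only numpy, scipy, OpenCV 4.12 (cv2) and the standard library are available. Lean on these libraries where they do the work, as an engineer would, in place of code of your own. Each camera call takes 0.05 s, during which the arm holds its last target. There are 200 camera calls.

## Working session

There is one attempt and no reset: what is moved stays moved. The work goes in short steps, Python scripts to look and compute and a shell command to move; the robot and the scene stay as the last step left them, time stands still between calls to the robot, and variables do not carry over. Pictures are saved under pics/ and viewed, about 8 in all and at most 12, crops included, and the job is handed in when it is done.

```bash
ls; mkdir -p pics
cat > h.py <<'E'
import numpy as np, cv2
from plant import env
def px(info,X):
    c=info["R"]@np.asarray(X,float)+info["t"]; p=np.array(info["intrinsics"])@c; return p[:2]/p[2]
def ray(info,u,v):
    R=np.array(info["R"]);d=R.T@np.linalg.solve(np.array(info["intrinsics"]),[u,v,1.]);return -R.T@np.array(info["t"]),d
def atz(info,u,v,z):
    o,d=ray(info,u,v);return o+d*(z-o[2])/d[2]
def dep(info,u,v,d):
    o,r=ray(info,u,v);return o+r*d[int(v),int(u)]
def shot(n,f):
    i=env.camera_info(n);p,d=env.read_camera(n);cv2.imwrite(f"pics/{f}.png",p)
    np.savez(f"pics/{f}.npz",d=d,K=i["intrinsics"],R=i["R"],t=i["t"]);return i,p,d
def load(f):
    z=np.load(f"pics/{f}.npz");return dict(intrinsics=z["K"],R=z["R"],t=z["t"]),cv2.imread(f"pics/{f}.png"),z["d"]
E
python3 - <<'E'
from h import *
for n in("scene","side","wrist"): 
    i,p,d=shot(n,n+"0");print(n,-np.array(i["R"]).T@i["t"],i["intrinsics"][0][0])
s=env.sense();print({k:s[k] for k in("time_s","tool_pos","tcp_rot","width")})
E
```

```text
pics
scene [ 1.57494428 -0.81670139  0.96816347] 623.1085509904584
side [ 0.28172956 -0.89658731  0.83218372] 459.7281103364283
wrist [0.12217879 0.64217849 0.38381518] 331.8106896950753
{'time_s': 0.15, 'tool_pos': array([0.19251135, 0.62040299, 0.22171994]), 'tcp_rot': array([-3.14015533e+00,  8.72247293e-05,  2.84081521e+00]), 'width': 0.0870206412041809}
```

View pics/scene0.png

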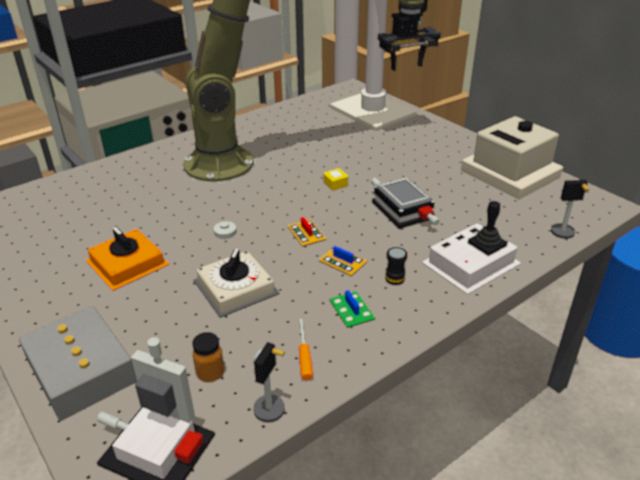

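View pics/side0.png

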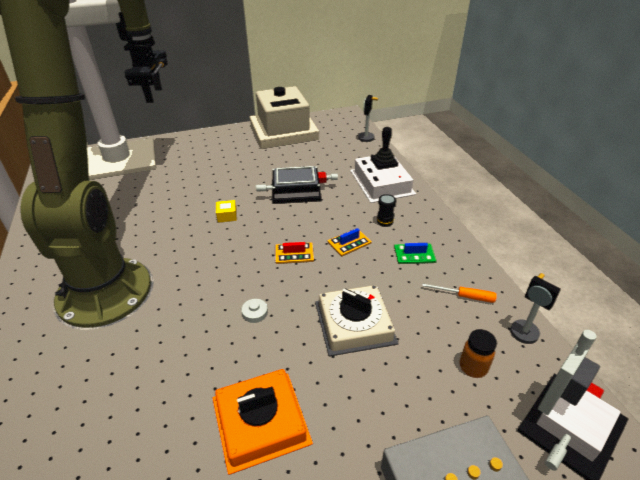

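The scene view shows the blue plate at (343,258), the stage at (403,198) and the knob at (236,265). In the side view they are at (350,240), (297,182) and (356,305). The red plate, tube, and green and orange look-alikes are also visible.

Run:
```python
from h import *
A=load("scene0");B=load("side0")
def tri(a,b):
    o1,d1=ray(A[0],*a);o2,d2=ray(B[0],*b)
    s=np.linalg.lstsq(np.c_[d1,-d2],o2-o1,rcond=None)[0];p,q=o1+d1*s[0],o2+d2*s[1];return (p+q)/2,np.linalg.norm(p-q)
for n,a,b in[("blue handle",(344,255),(349,236)),("red handle",(307,227),(295,246)),("stage",(403,194),(297,178)),("knob",(236,262),(356,299)),("tube",(397,252),(387,200))]:
    print(n,*tri(a,b),dep(A[0],*a,A[2]),dep(B[0],*b,B[2]))
s=A[1][165:315,280:450];t=B[1][155:275,230:440]
s=cv2.resize(s,None,fx=4,fy=4,interpolation=2)
t=cv2.resize(t,None,fx=3.8,fy=3.8,interpolation=2)
cv2.imwrite("pics/c2.png",t)
```

```text
blue handle [ 0.63763411 -0.012276    0.02004621] 0.0009721732128193977 [ 0.64638757 -0.02007516  0.02850232] [ 0.63293139 -0.02348562  0.03098735]
red handle [ 0.48617581 -0.01241683  0.02395069] 0.0032281215383759376 [ 0.49745264 -0.02169756  0.03241378] [ 0.48446724 -0.01787604  0.03109543]
stage [0.56576529 0.25700126 0.05630395] 0.003019266432117993 [0.5664099  0.25699283 0.05826884] [0.56393981 0.24800514 0.06056133]
knob [ 0.55530448 -0.27274509  0.07363586] 0.0017678216150824096 [ 0.55725047 -0.27314089  0.07596389] [ 0.55025516 -0.28516171  0.08737735]
tube [0.76616316 0.03929663 0.07870931] 0.00362784465833471 [0.7668449  0.03954801 0.08103554] [0.76401968 0.03356009 0.08102871]
```

View pics/c2.png

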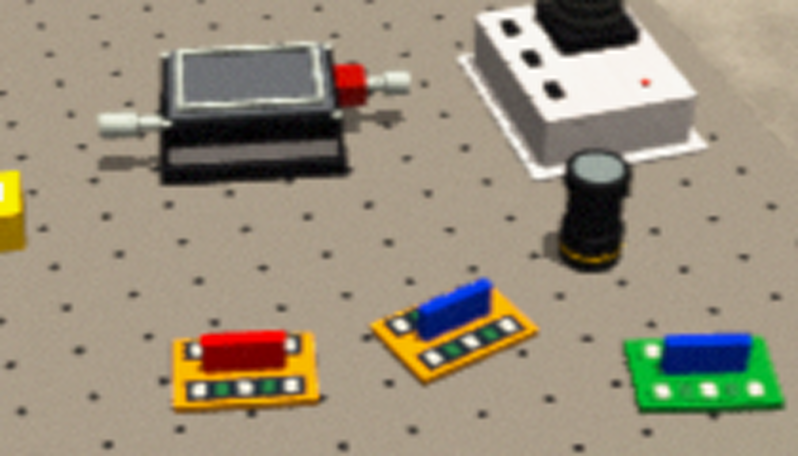

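```bash
python3 -m jog '[[[1,-0.95,0.2,0],[1,-0.95,0.2,0],[1,-0.95,0.2,0],[1,-0.95,0.2,0],[1,-0.95,0.2,0],[1,-0.95,0.2,0],[1,-0.95,0.2,0],[1,-0.95,0.2,0],[1,-0.95,0.2,0],[1,-0.95,0.2,0]]]' 1
python3 -c "
from h import *
shot('wrist','w1')"
python3 -m jog '[[[0.1,-0.5,0,0],[0.1,-0.5,0,0],[0.1,-0.5,0,0],[0.1,-0.5,0,0],[0.1,-0.5,0,0]]]'
python3 -c "
from h import *
shot('wrist','w2')
a=load('w1')[1];b=load('w2')[1]
cv2.imwrite('pics/w12.png',np.hstack([cv2.resize(a,(400,300),interpolation=3),cv2.resize(b,(400,300),interpolation=3)]))
s=env.sense();print(s['tool_pos'],s['tcp_rot'])"
```

```text
time_s: 1.4
tool_pos: [0.5961, 0.2339, 0.3018]
tcp_rot: [-3.138, 0.003, 2.831]
wrist_force: [0.2, -0.2, 0.6]
width: 0.0871
time_s: 2.08
tool_pos: [0.6336, 0.0378, 0.3011]
tcp_rot: [-3.14, -0.001, 2.835]
wrist_force: [0.6, 0.1, -0.3]
width: 0.0873
[0.63347328 0.0402237  0.30096618] [-3.14061629e+00 -1.07229037e-03  2.83788333e+00]
```

View pics/w12.png

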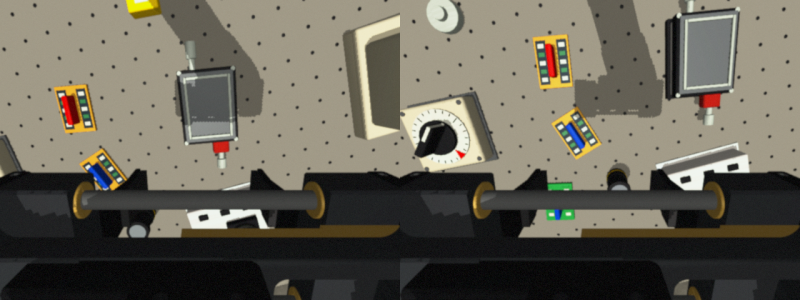

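The left frame (w1) shows the stage at (209,105) and both plates. The right frame (w2) shows the blue plate at (577,133), the stage nest at (705,52), and the knob at (440,140) with its red mark at (459,155).

```bash
cat >> h.py <<'E'
def cloud(L):
    i,p,d=L;v,u=np.mgrid[:480,:640];K=np.array(i["intrinsics"]);R=np.array(i["R"])
    c=np.stack([(u-K[0,2])/K[0,0]*d,(v-K[1,2])/K[1,1]*d,d],-1)-np.array(i["t"]);return c@R
def rect(P): 
    (c,s,a)=cv2.minAreaRect((P[:,:2]*1000).astype(np.float32))
    if s[0]<s[1]: s=s[::-1];a+=90
    return "c %.1f %.1f  size %.1f %.1f  yaw %.3f"%(*c,*s,(np.radians(a)+np.pi/2)%np.pi-np.pi/2)
def big(m):
    m=cv2.morphologyEx(m.astype(np.uint8),cv2.MORPH_OPEN,np.ones((2,2)));n,l,s,_=cv2.connectedComponentsWithStats(m);return l==1+np.argmax(s[1:,4])
def near(P,x,y,r): return np.hypot(P[...,0]-x,P[...,1]-y)<r
E
python3 - <<'E'
from h import *
for f in("w1","w2"):
    L=load(f);P=cloud(L);z=P[...,2];h=cv2.cvtColor(L[1],cv2.COLOR_BGR2HSV).astype(int);H,S,V=h[...,0],h[...,1],h[...,2];d=L[2]>0
    m=big(near(P,.565,.255,.11)&(z>.05)&(z<.08)&d);print(f,"stage top",rect(P[m]),np.percentile(z[m],[5,50,95]).round(4))
    nb=near(P,.64,-.015,.09)
    m=big(nb&(z<.02)&(H>10)&(H<30)&(S>120)&d);print("gold",m.sum(),rect(P[m]),np.median(z[m]))
    m=big(nb&(H>105)&(H<130)&(S>120)&(z>.033)&d);print("blue top",m.sum(),rect(P[m]),np.median(z[m]))
    if f=="w2":
        nk=near(P,.555,-.275,.09)
        m=big(nk&(z>.083)&(z<.1)&d);print("bar",m.sum(),rect(P[m]),np.median(z[m]))
        m=big(nk&(V>150)&(S<60)&(z>.038)&(z<.055)&d);print("ring",m.sum(),rect(P[m]),np.median(z[m]))
        c=L[1][150:290,0:180];cv2.imwrite("pics/k.png",cv2.resize(c,None,fx=4,fy=4,interpolation=2))
        print(dep(L[0],300,50,L[2]))
E
```

```text
w1 stage top c 567.7 267.1  size 160.3 120.9  yaw -0.221 [0.0555 0.0602 0.0662]
gold 1076 c 599.8 107.8  size 326.7 93.7  yaw -1.305 0.00828170152103997
blue top 358 c 575.4 102.4  size 319.6 57.2  yaw -1.083 0.03780927138619346
w2 stage top c 543.7 212.8  size 288.7 159.7  yaw 1.345 [0.0553 0.0601 0.0663]
gold 1426 c 629.6 11.9  size 127.1 103.1  yaw -1.312 0.00814872419088137
blue top 400 c 605.8 4.7  size 131.3 46.8  yaw -0.576 0.03786719492057576
bar 940 c 548.1 -167.8  size 454.2 50.2  yaw -1.528 0.09074911065293846
ring 7270 c 570.8 -155.5  size 427.2 147.6  yaw 1.463 0.04324108540116347
[ 4.45072862e-01  7.30525720e-02 -3.59924246e-04]
```

View pics/k.png

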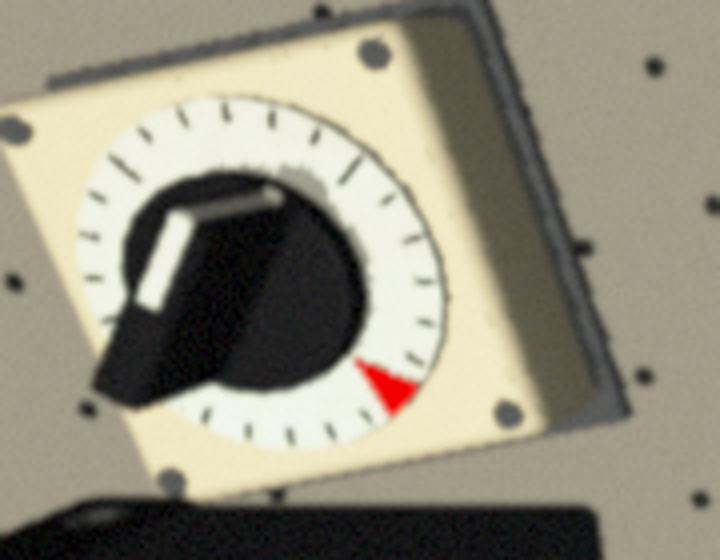

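The knob crop shows the bar running from (165,350) to (225,200), with the white line towards the upper end, and the red triangle at (390,388). My 2x2 kernel shifts the masks by a pixel, so I'll switch to 3x3.

```bash
sed -i 's/np.ones((2,2))/np.ones((3,3))/' h.py
cat > m.py <<'E'
from h import *
import sys
for f in sys.argv[1:]:
    L=load(f);P=cloud(L);z=P[...,2];h=cv2.cvtColor(L[1],cv2.COLOR_BGR2HSV).astype(int);H,S,V=h[...,0],h[...,1],h[...,2];d=L[2]>0
    def rep(n,m):
        if m.sum()>30: m=big(m);print(f,n,m.sum(),rect(P[m]),np.percentile(z[m],[10,50,90]).round(4))
    ns=near(P,.565,.255,.085)
    rep("stage top",ns&(z>.05)&(z<.08)&d);rep("rim",ns&(z>.064)&(z<.075)&d);rep("floor",ns&(z>.055)&(z<.0625)&d)
    nb=near(P,.64,-.015,.09)
    rep("gold",nb&(z<.02)&(H>10)&(H<30)&(S>120)&d);rep("blue",nb&(H>105)&(H<130)&(S>120)&(z>.033)&d)
    nk=near(P,.555,-.275,.09)
    rep("bar",nk&(z>.083)&(z<.1)&d);rep("disc",nk&(z>.05)&(z<.062)&d)
    rep("line",nk&(z>.083)&(z<.1)&(V>150)&d);rep("red",nk&((H<8)|(H>172))&(S>150)&(z>.038)&(z<.055)&d)
    m=big(nk&(V>150)&(S<40)&(z>.04)&(z<.05)&d);c,r=cv2.minEnclosingCircle((P[m][:,:2]*1000).astype(np.float32));print("ring",c,r,np.median(z[m]))
E
python3 m.py w1 w2
```

```text
w1 stage top 10570 c 560.4 263.5  size 142.0 110.3  yaw -0.222 [0.0565 0.0602 0.0653]
w1 rim 1262 c 560.3 263.4  size 116.0 85.9  yaw -0.218 [0.0649 0.0659 0.067 ]
w1 floor 5759 c 560.5 263.6  size 106.5 76.4  yaw -0.221 [0.0592 0.0602 0.0613]
w1 gold 824 c 630.8 -17.5  size 92.2 72.3  yaw 0.258 [0.0045 0.0081 0.0093]
w1 blue 358 c 634.6 -15.5  size 58.1 12.9  yaw 0.227 [0.0347 0.0378 0.0391]Traceback (most recent call last):
  File "m.py", line 14, in <module>
    m=big(nk&(V>150)&(S<40)&(z>.04)&(z<.05)&d);c,r=cv2.minEnclosingCircle((P[m][:,:2]*1000).astype(np.float32));print("ring",c,r,np.median(z[m]))
  File "h.py", line 24, in big
    m=cv2.morphologyEx(m.astype(np.uint8),cv2.MORPH_OPEN,np.ones((3,3)));n,l,s,_=cv2.connectedComponentsWithStats(m);return l==1+np.argmax(s[1:,4])
                                                                                                                                 ~~~~~~~~~^^^^^^^^^
    return _wrapfunc(a, 'argmax', axis=axis, out=out, **kwds)
    return bound(*args, **kwds)
ValueError: attempt to get argmax of an empty sequence
```

```bash
python3 m.py w2
```

```text
w2 stage top 13095 c 560.1 263.3  size 142.4 111.2  yaw -0.217 [0.0563 0.0602 0.0653]
w2 rim 726 c 588.7 257.0  size 86.6 57.8  yaw 1.356 [0.0648 0.066  0.067 ]
w2 floor 6928 c 560.3 265.1  size 106.7 76.4  yaw -0.220 [0.0591 0.0601 0.0612]
w2 gold 1279 c 634.7 -15.8  size 100.4 69.8  yaw 0.253 [0.0068 0.0081 0.0094]
w2 blue 397 c 634.5 -16.4  size 57.2 12.4  yaw 0.254 [0.0362 0.0379 0.0391]
w2 bar 940 c 551.3 -278.0  size 66.6 16.5  yaw -0.873 [0.0859 0.0909 0.0924]
w2 disc 1431 c 550.9 -273.3  size 70.8 61.5  yaw 0.159 [0.0549 0.0572 0.0584]
w2 line 158 c 539.1 -265.1  size 31.1 7.8  yaw -0.888 [0.0909 0.0919 0.0929]
w2 red 75 c 596.3 -254.0  size 15.1 12.2  yaw -0.019 [0.0463 0.0473 0.0484]
ring (551.0100708007812, -281.1002502441406) 60.39848327636719 0.04635746494069914
```

Sizes and heights match the text: rim 116 x 86 at z 66 mm, plate 100 x 70, handle top 38 mm. The plate is at (0.6347,-0.016) with yaw 0.253, and the nest is at (0.5602,0.2634) with yaw -0.220. I'll move above the handle.

```bash
python3 -m jog '[[[0.003,-0.14,-0.15,0.03],[0.003,-0.14,-0.3,0.06],[0.003,-0.14,-0.45,0.0886],[0.003,-0.14,-0.5,0.0886],[0.003,-0.14,-0.5,0.0886],[0.003,-0.14,-0.5,0.0886]]]' 1
python3 - <<'E'
from h import *
s=env.sense();print(s['tool_pos'],s['tcp_rot'])
shot('wrist','w3')
E
python3 m.py w3 2>/dev/null
```

```text
time_s: 2.88
tool_pos: [0.6359, -0.0134, 0.1027]
tcp_rot: [-3.141, 0.002, -2.886]
wrist_force: [0.6, 0.1, 0.8]
width: 0.0872
[ 0.6358977  -0.01342902  0.10267849] [-3.14092948e+00  1.53832661e-03 -2.88577424e+00]
w3 stage top 98 c 592.6 200.8  size 8.4 3.7  yaw -0.084 [0.0506 0.053  0.0554]
w3 gold 4252 c 634.5 -15.3  size 99.3 71.2  yaw 0.255 [0.0071 0.0081 0.009 ]
w3 blue 1132 c 634.2 -15.9  size 58.3 10.2  yaw 0.259 [0.0368 0.0379 0.0388]
ring (554.7067260742188, -225.7890167236328) 22.895748138427734 0.04616981764099974
```

```bash
python3 -m jog '[[[-0.0035,-0.0055,-0.1,0],[-0.0035,-0.0055,-0.19,0],[-0.0035,-0.0055,-0.2265,0],[-0.0035,-0.0055,-0.2265,0],[-0.0035,-0.0055,-0.2265,0]]]' 1
python3 -m jog '[[[0,0,0,0],[0,0,0,0],[0,0,0,0],[0,0,0,0],[0,0,0,0],[0,0,0,0]]]' -1 25
```

```text
time_s: 3.55
tool_pos: [0.6365, -0.0162, 0.0147]
tcp_rot: [-3.14, 0.006, -2.886]
wrist_force: [-0.4, -0.1, 0.9]
width: 0.0869
time_s: 4.3
tool_pos: [0.6365, -0.0162, 0.0146]
tcp_rot: [-3.14, 0.006, -2.886]
wrist_force: [0.1, 0.0, 0.5]
width: 0.0353
```

```bash
python3 -m jog '[[[0,0,0,0],[0,0,0,0],[0,0,0,0],[0,0,0,0],[0,0,0,0],[0,0,0,0]]]' -1 25
python3 -m jog '[[[0,0,0.1,0],[0,0,0.2,0],[0,0,0.3,0],[0,0,0.3,0]]]'
```

```text
time_s: 5.05
tool_pos: [0.6364, -0.0161, 0.0146]
tcp_rot: [-3.14, 0.006, -2.886]
wrist_force: [-0.3, 0.1, 0.4]
width: 0.0121
time_s: 5.55
tool_pos: [0.6389, -0.0164, 0.1386]
tcp_rot: [-3.138, 0.013, -2.887]
wrist_force: [0.6, 0.0, -1.6]
width: 0.0117
```

Width is 12 mm and the wrist force about -1.6 N, so the plate is held. I'll carry it over the nest.

```bash
python3 -m jog '[[[-0.03,0.12,0.01,-0.015],[-0.07,0.24,0.01,-0.03],[-0.1,0.37,0.01,-0.045],[-0.14,0.5,0.01,-0.06],[-0.17,0.62,0.01,-0.0757],[-0.192,0.6985,0.01,-0.0757],[-0.192,0.6985,0.01,-0.0757],[-0.192,0.6985,0.01,-0.0757],[-0.192,0.6985,0.01,-0.0757]]]'
python3 - <<'E'
from h import *
s=env.sense();print(s['tool_pos'],s['tcp_rot'])
L=shot('wrist','w4')
cv2.imwrite('pics/w4b.png',L[1])
P=cloud(L);z=P[...,2];h=cv2.cvtColor(L[1],cv2.COLOR_BGR2HSV).astype(int);H,S,V=h[...,0],h[...,1],h[...,2]
n=near(P,.56,.263,.09)
for nm,m in(("gold",n&(z>.1)&(z<.15)&(H>10)&(H<30)&(S>120)),("blue",n&(z>.1)&(H>105)&(H<130)&(S>120)),("rim",n&(z>.063)&(z<.075))):
    m=big(m);print(nm,m.sum(),rect(P[m]),np.percentile(z[m],[5,50,95]))
    if nm=="gold":
        q=P[m];print(np.linalg.lstsq(np.c_[q[:,:2],np.ones(len(q))],q[:,2],rcond=None)[0])
E
```

```text
time_s: 6.68
tool_pos: [0.5627, 0.2608, 0.142]
tcp_rot: [-3.137, 0.013, 2.918]
wrist_force: [0.9, -0.7, -1.0]
width: 0.0121
[0.56265265 0.26077681 0.14204214] [-3.13710465  0.01257827  2.91827954]
gold 5083 c 534.8 266.7  size 69.9 45.7  yaw 1.347 [0.13382233 0.13526399 0.13639617]
[ 0.0233966  -0.01039035  0.12563023]
blue 1794 c 525.2 271.8  size 72.6 13.9  yaw -0.320 [0.14807942 0.16490001 0.16629747]
rim 1172 c 512.7 274.3  size 86.1 18.4  yaw 1.351 [0.06440426 0.0659143  0.0670182 ]
```

View pics/w4b.png

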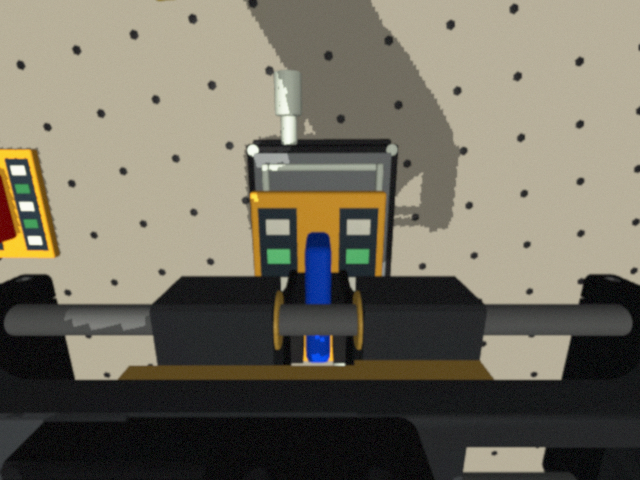

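The plate hangs over the nest with the right yaw, centred about (561.2,260.7) against the nest at (560.2,263.4). I'll correct by -1 and +2.7 mm and lower to just above the rim.

```bash
python3 -m jog '[[[-0.0025,0.0068,-0.05,0],[-0.0025,0.0068,-0.1,0],[-0.0025,0.0068,-0.13,0],[-0.0025,0.0068,-0.13,0],[-0.0025,0.0068,-0.13,0],[-0.0025,0.0068,-0.13,0]]]'
cat > m2.py <<'E'
from h import *
import sys
s=env.sense();print(s['tool_pos'],s['tcp_rot'])
L=shot('wrist',sys.argv[1])
P=cloud(L);z=P[...,2];h=cv2.cvtColor(L[1],cv2.COLOR_BGR2HSV).astype(int);H,S,V=h[...,0],h[...,1],h[...,2]
n=near(P,.56,.263,.09)
lo=float(sys.argv[2])
m=big(n&(z>lo)&(z<lo+.03)&(H>10)&(H<30)&(S>120));q=P[m];print("gold",m.sum(),rect(q),np.percentile(z[m],[5,50,95]))
x=np.array([np.cos(-.22),np.sin(-.22)]);w=np.linalg.lstsq(np.c_[q[:,:2],np.ones(len(q))],q[:,2],rcond=None)[0]
print("plane",w,"top z at nest",w@[.5602,.2634,1])
c,sz,a=cv2.minAreaRect((q[:,:2]*1000).astype(np.float32));b=cv2.boxPoints((c,sz,a));b=b[np.argsort(b@x)][:2]
print("plate centre est",b.mean(0)+50*x)
E
python3 m2.py w5 .07
```

```text
time_s: 7.48
tool_pos: [0.5623, 0.264, 0.0911]
tcp_rot: [-3.139, 0.014, 2.918]
wrist_force: [0.8, 0.0, -1.3]
width: 0.0118
[0.56227214 0.26400804 0.0910862 ] [-3.13856329  0.01380962  2.91831245]
gold 5083 c 534.5 270.1  size 69.7 45.6  yaw 1.349 [0.08283962 0.08430036 0.08542225]
plane [ 0.0268489  -0.00938881  0.07262389] top z at nest 0.08519163684141635
plate centre est [561.01099795 264.25035356]
```

```bash
python3 -m jog '[[[-0.002,-0.002,-0.02,0],[-0.002,-0.002,-0.039,0],[-0.002,-0.002,-0.039,0],[-0.002,-0.002,-0.039,0],[-0.002,-0.002,-0.039,0]]]'
python3 m2.py w6 .055
```

```text
time_s: 8.15
tool_pos: [0.5613, 0.2632, 0.0753]
tcp_rot: [-3.138, 0.014, 2.918]
wrist_force: [-0.1, -0.5, -1.2]
width: 0.0114
[0.5613161  0.26317648 0.07534362] [-3.1383606   0.01356549  2.91839534]
gold 5112 c 533.7 270.1  size 71.9 46.0  yaw 1.345 [0.06750159 0.06891667 0.07003614]
plane [ 0.01254241 -0.01020352  0.0649799 ] top z at nest 0.06931855177436068
plate centre est [560.10279483 264.31199907]
```

The plate sits centred within about 1 mm and about 1 mm above the floor, so I'll release it.

```bash
python3 -m jog '[[[0,0,-0.001,0],[0,0,-0.001,0],[0,0,-0.001,0],[0,0,-0.001,0],[0,0,-0.001,0],[0,0,-0.001,0]]]' 0.1
python3 -m jog '[[[0,0,0.05,0],[0,0,0.15,0],[0,0,0.3,0],[-0,0,0.45,0],[0,0,0.45,0],[0,0,0.45,0]]]'
python3 - <<'E'
from h import *
L=shot('side','s2');P=cloud(L);z=P[...,2]
E
python3 m2.py w7 .055
```

```text
time_s: 8.95
tool_pos: [0.5613, 0.2631, 0.075]
tcp_rot: [-3.138, 0.014, 2.918]
wrist_force: [-0.2, 0.6, -0.2]
width: 0.0472
time_s: 9.7
tool_pos: [0.5613, 0.2632, 0.2559]
tcp_rot: [-3.139, 0.014, 2.918]
wrist_force: [-0.4, 0.2, -0.7]
width: 0.0478
[0.56079284 0.26295933 0.254501  ] [-3.13777075  0.0126745   2.91833933]
gold 2512 c 560.1 263.4  size 99.7 70.8  yaw -0.224 [0.06651027 0.06815739 0.06943532]
plane [ 0.00370194 -0.00891251  0.06827319] top z at nest 0.06799945988914381
plate centre est [560.26008243 263.57103227]
```

The plate is seated: centred within 0.2 mm, top at 68.0 mm, yaw within 0.01 rad. Next is the knob. The pointer is at about 2.26 rad and the mark at about 0.47 rad, so it needs roughly 1.79 rad clockwise.

```bash
python3 -m jog '[[[0,-0.15,0.05,-0.02],[0,-0.3,0.05,-0.04],[0,-0.45,0.05,-0.05],[0,-0.6,0.05,-0.06],[0,-0.75,0.05,-0.08],[0.04,-0.9,0.05,-0.1],[0.07,-1,0.05,-0.1033],[0.07,-1,0.05,-0.1033],[0.07,-1,0.05,-0.1033]]]' 1
python3 -m jog '[[[0,-0.15,0,0],[0,-0.35,0,0],[0,-0.4,0,0],[0,-0.4,0,0],[0,-0.4,0,0]]]'
python3 - <<'E'
from h import *
s=env.sense();print(s['tool_pos'],s['tcp_rot'],s['q'])
L=shot('wrist','w8')
E
python3 m.py w8
```

```text
time_s: 10.92
tool_pos: [0.588, -0.1361, 0.2723]
tcp_rot: [-3.135, 0.009, 2.27]
wrist_force: [-0.1, 0.1, -0.4]
width: 0.0871
time_s: 11.55
tool_pos: [0.5888, -0.2933, 0.2717]
tcp_rot: [-3.137, 0.007, 2.273]
wrist_force: [0.2, 1.0, 0.0]
width: 0.0872
[ 0.58883218 -0.29325751  0.27173876] [-3.13651607  0.00749369  2.27319444] [-0.07472282  0.35978379  0.65977333  1.38031244 -0.21146772  1.46900879
  1.27627281]
w8 bar 998 c 550.7 -278.8  size 65.7 16.0  yaw -0.864 [0.0896 0.0911 0.0923]
w8 disc 1175 c 566.3 -265.1  size 69.0 28.9  yaw -0.826 [0.0561 0.0572 0.0582]
w8 line 100 c 539.2 -264.9  size 27.7 3.4  yaw -0.835 [0.0909 0.0919 0.093 ]
w8 red 99 c 595.5 -257.0  size 16.3 10.6  yaw 0.711 [0.0463 0.0472 0.0482]
ring (562.5025024414062, -285.2409973144531) 70.69629669189453 0.04591778897037862
```

View pics/w8.png

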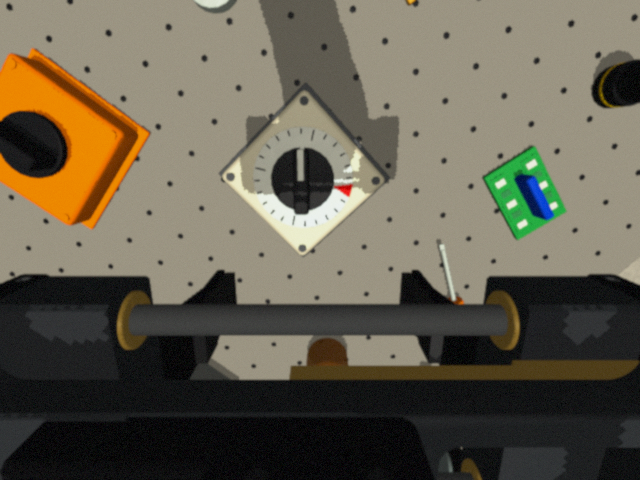

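The view shows the knob at (303,180) with its pointer end up at (300,150), and the red mark at (344,188). Bar centre is (550.7,-278.8) mm with yaw -0.866. I'll descend onto it.

```bash
python3 -m jog '[[[-0.095,0.036,-0.1,0],[-0.095,0.036,-0.25,0],[-0.095,0.036,-0.35,0],[-0.095,0.036,-0.35,0],[-0.095,0.036,-0.35,0]]]' 1
python3 - <<'E'
from h import *
s=env.sense();print(s['tool_pos'],s['tcp_rot'])
L=shot('wrist','w9')
E
python3 m.py w9
```

```text
time_s: 12.22
tool_pos: [0.5526, -0.2778, 0.1338]
tcp_rot: [-3.138, 0.01, 2.276]
wrist_force: [0.8, 0.4, 0.8]
width: 0.0874
[ 0.55262467 -0.27780637  0.13382767] [-3.13821132  0.00982249  2.27615065]
w9 bar 2277 c 550.1 -277.9  size 65.0 15.9  yaw -0.857 [0.0895 0.091  0.0921]
w9 disc 4681 c 550.4 -277.9  size 70.7 69.8  yaw 0.676 [0.0562 0.0571 0.058 ]
w9 line 352 c 539.1 -264.5  size 29.2 4.5  yaw -0.864 [0.091  0.0919 0.0927]
w9 red 243 c 595.1 -257.9  size 19.9 12.9  yaw 0.727 [0.0464 0.0472 0.0479]
ring (552.4520263671875, -277.0863037109375) 62.733154296875 0.04615494873961225
```

Run:
```python
from h import *
c=np.array([.5503,-.278])
for f in("w2","w8","w9"):
    L=load(f);h=cv2.cvtColor(L[1],cv2.COLOR_BGR2HSV).astype(int);H,S=h[...,0],h[...,1]
    P=cloud(L);m=big(near(P,*c,.075)&((H<9)|(H>171))&(S>110)&(L[2]>0)&(P[...,2]<.055))
    v,u=np.nonzero(m);q=np.array([atz(L[0],a,b,.046)[:2] for a,b in zip(u,v)])
    _,t=cv2.minEnclosingTriangle((q*1000).astype(np.float32));e=(t[:,0]/1000-c)
    g=q.mean(0)-c
    print(f,len(q),"centroid r,ang",np.hypot(*g),np.arctan2(g[1],g[0]),"tri r",np.hypot(*e.T),"ang",np.arctan2(e[:,1],e[:,0]))
    if f=="w9": cv2.imwrite("pics/w9c.png",cv2.resize(L[1][v.min()-60:v.max()+60,u.min()-120:u.max()+60],None,fx=3,fy=3,interpolation=2))
```

```text
w2 93 centroid r,ang 0.05088425278206136 0.44112220166989907 tri r [0.05792173 0.03641266 0.05828733] ang [0.29790642 0.43794536 0.58265178]
w8 121 centroid r,ang 0.05125944133210259 0.45655380962905184 tri r [0.03744437 0.05845842 0.05842554] ang [0.45448773 0.59187443 0.31144932]
w9 267 centroid r,ang 0.0508866313063021 0.45096221717096946 tri r [0.03569827 0.05848565 0.05883607] ang [0.43566653 0.59687052 0.31553015]
```

View pics/w9c.png

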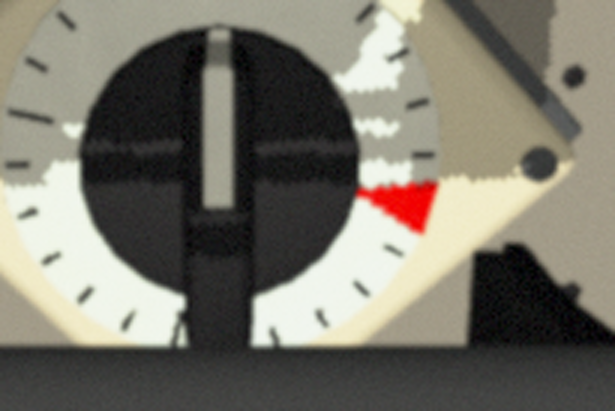

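The crop confirms the red triangle at (405,205) and the pointer line straight up at (218,130). The mark is at 0.452 rad (three views agree within 0.02) and the pointer at 2.28 rad, so the turn is about -1.83 rad.

```bash
python3 -m jog '[[[-0.006,0,-0.1,0],[-0.006,0,-0.17,0],[-0.006,0,-0.18,0],[-0.006,0,-0.18,0],[-0.006,0,-0.18,0]]]' 1
python3 -m jog '[[[0,0,0,0],[0,0,0,0],[0,0,0,0],[0,0,0,0],[0,0,0,0],[0,0,0,0],[0,0,0,0],[0,0,0,0],[0,0,0,0],[0,0,0,0]]]' -1 25
python3 -m jog '[[[0,0,0,0],[0,0,0,0]]]'
```

```text
time_s: 12.9
tool_pos: [0.5518, -0.2791, 0.0643]
tcp_rot: [-3.14, 0.014, 2.276]
wrist_force: [-0.6, 0.7, 0.0]
width: 0.0868
time_s: 14.15
tool_pos: [0.5521, -0.2788, 0.0644]
tcp_rot: [-3.141, 0.014, 2.276]
wrist_force: [1.6, 1.1, -1.5]
width: 0.0156
time_s: 14.4
tool_pos: [0.5521, -0.2788, 0.0644]
tcp_rot: [-3.141, 0.014, 2.276]
wrist_force: [0.9, 0.3, 0.5]
width: 0.0156
```

```bash
python3 -m jog '[[[-0.001,0,0,-0.025],[-0.002,0,0,-0.05],[-0.002,-0.001,0,-0.075],[-0.003,-0.001,0,-0.1],[-0.003,-0.001,0,-0.125],[-0.004,-0.001,0,-0.145],[-0.004,-0.001,0,-0.145],[-0.004,-0.001,0,-0.145]]]'
```

```text
time_s: 15.4
tool_pos: [0.5519, -0.2789, 0.0644]
tcp_rot: [3.14, 0.014, 1.368]
wrist_force: [6.3, 0.4, -4.3]
width: 0.0155
```

```bash
python3 -m jog '[[[-0.002,0,0,-0.025],[-0.003,0,0,-0.05],[-0.004,0,0,-0.075],[-0.004,0.001,0,-0.1],[-0.005,0.001,0,-0.125],[-0.005,0.002,0,-0.1458],[-0.005,0.002,0,-0.1458],[-0.005,0.002,0,-0.1458],[-0.005,0.002,0,-0.1458]]]'
```

```text
time_s: 16.52
tool_pos: [0.5517, -0.2787, 0.0644]
tcp_rot: [3.136, 0.011, 0.455]
wrist_force: [7.1, -2.3, -6.2]
width: 0.0159
```

Yaw reached 0.455. I'll release, rise and check.

```bash
python3 -m jog '[[[0,0,0,0],[0,0,0,0],[0,0,0,0],[0,0,0,0],[0,0,0,0],[0,0,0,0],[0,0,0,0]]]' 0.5
python3 -m jog '[[[0,0,0.1,0],[0,0,0.25,0],[0.03,0.01,0.35,0],[0.12,0.06,0.4,0],[0.12,0.06,0.4,0],[0.12,0.06,0.4,0]]]'
cat > m3.py <<'E'
from h import *
s=env.sense();print(s['tool_pos'],s['tcp_rot'])
shot('wrist','w10');shot('side','s3')
c=np.array([.5503,-.278])
L=load('w10');h=cv2.cvtColor(L[1],cv2.COLOR_BGR2HSV).astype(int);H,S,V=h[...,0],h[...,1],h[...,2];P=cloud(L);z=P[...,2]
def pts(m,zz): v,u=np.nonzero(big(m));return np.array([atz(L[0],a,b,zz)[:2] for a,b in zip(u,v)])
n=near(P,*c,.075)
bar=pts(n&(z>.083)&(z<.1),.091);print("bar",rect(bar))
cc=np.array(cv2.minAreaRect((bar*1000).astype(np.float32))[0])/1000
line=pts(n&(z>.083)&(z<.1)&(V>110),.091)-cc
red=pts(n&((H<9)|(H>171))&(S>110)&(z<.055),.046)-cc
for k,g in(("line",line),("red",red)): g_=g.mean(0);print(k,len(g),np.hypot(*g_),np.arctan2(g_[1],g_[0]))
v,u=np.nonzero(n);a=L[1][max(v.min(),0):v.max(),max(u.min(),0):u.max()]
cv2.imwrite('pics/w10c.png',cv2.resize(a,None,fx=2.5,fy=2.5,interpolation=2)[:600,:800])
E
python3 m3.py; python3 m.py w10
```

```text
time_s: 17.4
tool_pos: [0.5517, -0.2787, 0.0644]
tcp_rot: [3.136, 0.011, 0.455]
wrist_force: [-0.1, -0.4, 0.6]
width: 0.0645
time_s: 18.15
tool_pos: [0.5991, -0.255, 0.2239]
tcp_rot: [3.137, 0.013, 0.455]
wrist_force: [-0.6, -1.0, -0.2]
width: 0.0652
[ 0.59909184 -0.2549733   0.22385624] [3.13670113 0.0129076  0.45462615]
bar c 555.4 -276.0  size 60.7 15.2  yaw 0.461
line 201 0.01209588523938518 0.4148533345928855
red 170 0.045072551377049505 0.4609051219870943
w10 bar 964 c 554.4 -276.6  size 59.7 15.4  yaw 0.458 [0.0896 0.0912 0.0922]
w10 disc 2441 c 552.1 -277.9  size 70.4 70.1  yaw -1.144 [0.0561 0.0572 0.0582]
w10 line 151 c 567.0 -271.4  size 29.6 5.7  yaw 0.453 [0.0913 0.092  0.0929]
w10 red 129 c 595.0 -256.7  size 15.4 12.5  yaw 0.443 [0.0463 0.0473 0.0482]
ring (567.3268432617188, -300.718017578125) 54.86561584472656 0.04593399672768526
```

View pics/w10c.png

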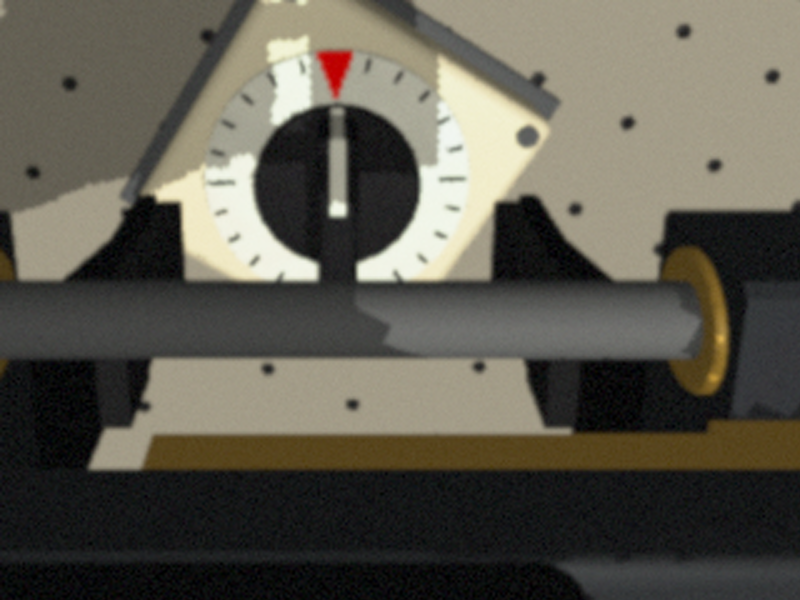

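The picture shows the white line at (338,160) pointing straight at the red triangle at (336,72), with bar yaw 0.458 against the mark at 0.452. I'll do a last check of plate, tube and red plate in the side view, then hand in.

Run:
```python
from h import *
A=load('side0');B=load('s3')
for n,(x,y,hl) in dict(stage=(.5602,.2634,.03),red=(.486,-.017,.02),tube=(.766,.039,.075)).items():
    u,v=px(A[0],(x,y,hl)).astype(int);print(n,"image change",cv2.absdiff(A[1],B[1])[v-18:v+18,u-18:u+18].mean())
P=cloud(B);h=cv2.cvtColor(B[1],cv2.COLOR_BGR2HSV);m=big(near(P,.56,.263,.07)&(P[...,2]>.058)&(P[...,2]<.075)&(h[...,1]>120)&(h[...,0]>10)&(h[...,0]<30));print(rect(P[m]),np.median(P[m][:,2]))
env.job_done()
```

```text
stage image change 31.77932098765432
red image change 11.350308641975309
tube image change 83.48611111111111
c 603.0 254.5  size 73.3 17.2  yaw 1.348 0.06743811834568908
the job is handed in; nothing more can be done
```

The tube patch changed a lot. The arm may be in the line of sight, so I'll look.

View pics/s3.png

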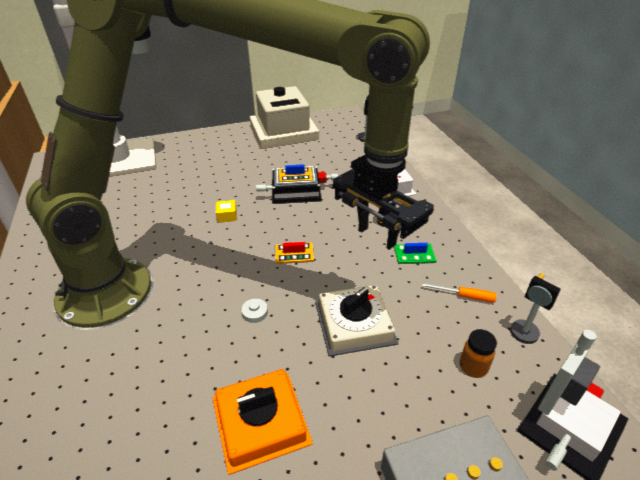

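The blue-handled plate is in the nest and released, the knob pointer is on the red mark, and I handed the job in at about 18 s of the 64 s.

- **Plate:** a wrist view after release put it within about 0.2 mm of the nest centre. Its top was at 68.0 mm (8 mm plate on the 60 mm floor), with yaw within 0.005 rad and a slope under 0.01 rad. The last side view (296,178) still shows it in the rim.
- **Knob:** I turned it about 1.82 rad clockwise in one grasp and let go. The bar then measured 0.458–0.461 rad against the mark at 0.452–0.461 rad, which is under 0.5 mm of pointer error. A separate centroid of the white line read 0.415 rad, about 2 mm off at the pointer. I trust it less because a shadow clips the line, and it is still inside the 4.5 mm limit.
- **Red plate:** it is at the same pixel in the last side view (295,247) as at the start. The small change there is the arm's shadow.
- **Lens tube:** I could not confirm it at the end. The image-change check there was high because the gripper hides the tube in the side view. The arm never worked near the tube, and the wrist view before the knob turn showed it standing.
- **Side-view plate fit:** the automatic fit of the plate in the last side view found only one strip of it, because the handle splits the gold area. I did not use that result.

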